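# Load a colorant cartridge into the tinting unit and clamp it home

## Task

Stand the black colorant cartridge in the pocket of the tinting unit's dock, lowering it in gently by feel, then swing the hinged clamp over and press it down until the cartridge is driven fully home and the clamp stays shut. Never force anything: neither the cartridge against the dock nor the clamp needs more than a gentle push (keep well under 30 N). Leave the other things on the table where they are, and let go of everything at the end.

Things in the scene. Friction and masses are not known exactly. Their poses are not given: they have to be found in the camera images.
- cart_mid (a point): Centre (half-way up) of the loose cartridge: a black plastic block 60 (its x) x 40 (its y) x 85 tall (its z, up), pale labels low on its sides; its bottom 4 mm is stepped in 2 mm all round. Starts upright on the table, 0.2 to 0.3 kg. Grasp it across the 40 mm width near its top (when in, the upper 45 mm stick out of the nest). May go in either way round (half a turn).
- dock: Fixed dock: aluminium plate 245 (x) x 170 (y) x 30 thick; origin on the table under its centre, z up. A grey nest stands on it (see point pocket). Grey pump block 50 tall at dock y -87 to -137, x -20 to 80. Two hinge posts, tops 138 above the table, at dock x 60 to 90, y within 30.
- pocket (a point): Point of the dock at the middle of the nest's travel, 70 above the table (rim height). Nest: grey block 84 x 66 x 40 tall on the plate, with a pocket 62 (dock x) x 42 (dock y), rim chamfered 3.5. The nest floats: it sits off this point, by up to 12 either way along dock y (0 along x); this is not measured, find it by feel or sight. It drags at about 8 N if pushed.
- home (a point): Point of the dock where the cartridge's underside is when fully home, on the plate, 30 above the table (cartridge centre then 72.5 above the table; along dock y it follows the nest). A sprung ejector in the pocket holds the cartridge 12 higher (centre at 84.5) until pressed: 4 N starts it, 10 N brings it home; it springs back if not held by the clamp.
- hinge (a point): Centre of the clamp's hinge axis, at dock (75, 0, 123) mm; its axes are the dock's, the hinge axis runs along dock y. A rubber roller 16 across under the clamp, 75 from the hinge, meets the top of the sprung-up cartridge at about 0.16 rad and has it home at about 0 rad.
- handle (a point): Middle of the outer face (upper face when closed) of the black crossbar at the clamp's free end, 140 from the hinge along the clamp and 20 off the hinge plane. Crossbar 20 (along clamp) x 70 (dock y) x 16 thick. Its z points out of that face (up when closed, away from the nest when open); its x points from handle to hinge.
- clamp (a joint): Clamp angle (rad): 0 closed, level from the hinge towards dock -x over the cartridge; 1.57 upright; starts open at 1.65 to 1.9, leaning back past upright. Stiff hinge: about 6 N at the handle swings it, it stays where left. Pressing the cartridge home takes 5 to 10 N at the handle, then the force rises steeply; let go, it holds the cartridge down.
- pot: Bystander: small white lidded pot, 60 across, 50 tall (mm); leave it. Origin at its underside.
- tape: Bystander: roll of masking tape lying flat, 90 across, 25 tall (mm); leave it. Origin at its underside.
- tin_a: Bystander: paint tin, 100 across, 120 tall (mm); leave it. Origin at its underside.
- tin_b: Bystander: paint tin, 84 across, 100 tall (mm); leave it. Origin at its underside.
- spatula: Bystander: spatula lying on the table (mm); leave it. Origin at its underside.
- brush: Bystander: paint brush lying on the table (mm); leave it. Origin at its underside.
- fan_deck: Bystander: colour fan deck, 190 x 50 x 30, lying flat (mm); leave it. Origin at its underside.
- cart: The cartridge itself (same axes as its centre point); origin at the centre of its underside.
Not all that is in view belongs to the job. Of the things shaped like the cart, the black one is meant.

How it is judged:
By the outcome, as a careful person would: the job done as asked, in the order asked, and still so for the second after the job is handed in, with the robot touching nothing.
It also fails if it takes over 72 s, if anything falls off the work surface, if the arm or the gripper's body presses on something with over 40 N, if the wrist force passes 120 N, or if a joint passes its speed limit or range.

## Robot

A 6-joint arm with a two-finger parallel gripper is mounted at the origin on the work surface. World frame = base frame: x ahead of the robot, y to its left, z up, the work surface at z = 0. Lengths are in m, angles in degrees, forces in N, time in s.
With the tool pointing down it reaches from about 0.35 to 0.775 m from the base axis. Payload 7.3 kg.
Tool frame: the origin (TCP) lies on the mounting face of the last link; the fingertips stand 178 mm ahead of it and the grasp point (between the pads) lies 159 mm ahead of it (arm.pinch_z is the distance from the TCP to the grasp point, in m); z points along the fingers, y is the line along which they close (so a half turn about z gives the same grasp; the last joint's range is limited). The gripper opens to 92 mm and grips with 3 to 60 N. Pads are 19 mm wide; open, the fingers measure 130 mm over their backs; the gripper's body (75 mm by 190 mm) begins 47 mm behind the grasp point.
Start: joints at [-84.11, 19.595, 87.324, -0, 73.075, -8.365], TCP at [0.129, -0.509, 0.405] pointing down, gripper open.
Joint ranges: [-145.02, 145.02], [-44.19, 115.74], [2.07, 154.8], [-57.11, 237.11], [16.16, 152.29], [-177.93, 177.93]. Speed limits (degrees/s): [147.25, 147.25, 180, 180, 180, 180].

## Interface

Orientations are given as a 3x3 rotation matrix whose columns are the frame's x, y, z axes.
In Python, from cell import arm, vision gives the robot as it stands. The module is installed in compiled form; this text tells all that it offers.
- The arm moves only by the tool play_rows, never from a script. Its argument "deltas" is a list of rows, each a list of 2 entries, a list of its own where there are three numbers: the shift along the tool's x, y, z each as a share of 1 m, from -1 to 1, then the turn, a rotation vector about the tool's x, y, z each as a share of 2 pi rad, from -1 to 1. In form: [[[x, y, z], [ax, ay, az]], ...]. A call has 1 to 10 rows; each row is the pose to reach, as a shift and turn from the pose commanded when the call began, along the tool's axes at that moment, turning the shorter way round; what a row does not reach only later rows make up. A row lasts 1/8 s, in which the tool goes at most 62.5 mm and 10.7 degrees, less where a joint would pass 70% of its speed; a pose out of reach is approached as far as the arm can. A call with a number of a shift or a turn outside -1 to 1 is refused whole. A call with a gripper value outside its range is refused whole. "jaw" is the opening in per cent of the stroke, from 0 (shut) to 100 (fully open), set as the call begins (left out, the last holds). The fingers move at their own pace and stop on an object; the grip force is fixed at half the most. Time passes only in rows, so rows that repeat a pose let the fingers close. It gives the time, the measured TCP pose, the force, the opening and the grip force at its end, in the units of the state.
- arm.sense(): the state, without advancing time (a new reading comes with each control period).
- vision.get_image(name): name is "side" or "top" or "wrist"; returns (picture, depth): 480x640x3 uint8, red, green, blue; 480x640 float32, m along the optical axis (not along the pixel's ray), 0 where there is no reading.
- vision.camera_model(name): a dict with "intrinsics" (3x3 intrinsics, pixels), "dist_coeffs" ([k1, k2, p1, p2, k3] as OpenCV has them; the pictures are not rectified), "world_to_cam" (4x4, takes a point from world to camera coordinates); the wrist camera has in their place "mount" (4x4, takes a point from camera to tool coordinates, whose origin is the TCP and whose axes are the flange's). Camera axes: x right, y down, z forward; pixel columns grow to the right and rows downward; lengths in m; the calibration is good to about 2 mm. A picture is of the moment at which its call begins: read the wrist's pose just before it. camera_model takes no time and is no camera call.
- arm.close_job(): hands the job in; it is judged then, once.
The state is a dict: "t": time; "joint_pos": joint angles; "qvel": joint speeds; "tau": joint torques, N m; "eef_pos": TCP position; "eef_rot": TCP orientation; "force": force on the tool from outside, world axes, zero at the start; "ft_torque": the same for the moment, N m; "width": finger opening in m; "gripper_force": force on a finger pad.
Only numpy, scipy, OpenCV 4.12 (cv2) and the standard library are available. Lean on these libraries where they do the work, as an engineer would, in place of code of your own. Each camera call takes 0.05 s, during which the arm holds its last target. There are 200 camera calls.

## Working session

There is one attempt and no reset: what is moved stays moved. The work goes in short steps, Python scripts to look and compute and a tool call to move; the robot and the scene stay as the last step left them, time stands still between calls to the robot, and variables do not carry over. Pictures are saved under pics/ and viewed, at most 11 in all, crops included, and the job is handed in when it is done.

Besides the shell and the picture viewer there is one more tool, called after "Call:" as name([rows], argument=value, ...), one row to a line, values as JSON. play_rows: Moves the arm, as the interface text tells. Its arguments: {"type":"object","properties":{"deltas":{"type":"array","items":{"type":"array"}},"jaw":{"type":"number"}},"required":["deltas"]}

```bash
mkdir -p pics; cat > h.py <<'E'
import numpy as np, cv2
from cell import arm, vision
def px2w(name,uv,depth,st=None):
    m=vision.camera_model(name);K=np.array(m['intrinsics']);d=np.array(m['dist_coeffs'])
    uv=np.array(uv,float).reshape(-1,2)
    n=cv2.undistortPoints(uv.reshape(-1,1,2),K,d).reshape(-1,2)
    z=np.array([np.median(depth[int(v)-1:int(v)+2,int(u)-1:int(u)+2]) for u,v in uv])
    p=np.c_[n*z[:,None],z,np.ones(len(z))]
    if name=='wrist':
        T=np.eye(4);T[:3,:3]=st['eef_rot'];T[:3,3]=st['eef_pos'];M=T@np.array(m['mount'])
    else: M=np.linalg.inv(np.array(m['world_to_cam']))
    return (p@M.T)[:,:3]
def shot(name,tag):
    st=arm.sense();im,d=vision.get_image(name)
    cv2.imwrite(f'pics/{tag}.png',im[:,:,::-1]);np.savez(f'pics/{tag}.npz',d=d,im=im,R=np.array(st['eef_rot']),p=np.array(st['eef_pos']))
    return im,d,st
E
python3 - <<'E'
from h import *
print(shot('top','top1')[2]);shot('side','side1')
E
```

```text
{'t': 0.0, 'joint_pos': array([-8.41105369e+01,  1.96356814e+01,  8.73777424e+01,  9.85765558e-04,
        7.30746823e+01, -8.36546745e+00]), 'qvel': array([-0.01608255, -0.02181971,  0.0951572 ,  0.01676978,  0.04982219,
        0.04774714]), 'tau': array([-1.81397656e-03, -4.31246388e+01, -2.44222319e+01,  7.14331074e-02,
        5.60276338e-02, -1.41945525e-04]), 'eef_pos': array([ 0.12928099, -0.50868822,  0.40404848]), 'eef_rot': array([[ 9.69210977e-01,  2.46231725e-01, -1.41414246e-04],
       [ 2.46231649e-01, -9.69209797e-01,  1.53131321e-03],
       [ 2.39997822e-04, -1.51898624e-03, -9.99998818e-01]]), 'force': array([0.15279833, 0.78047712, 0.21776353]), 'ft_torque': array([0.05684577, 0.00974652, 0.02122874]), 'gripper_force': 0.0, 'width': 0.09138209348621683}
```

View pics/top1.png

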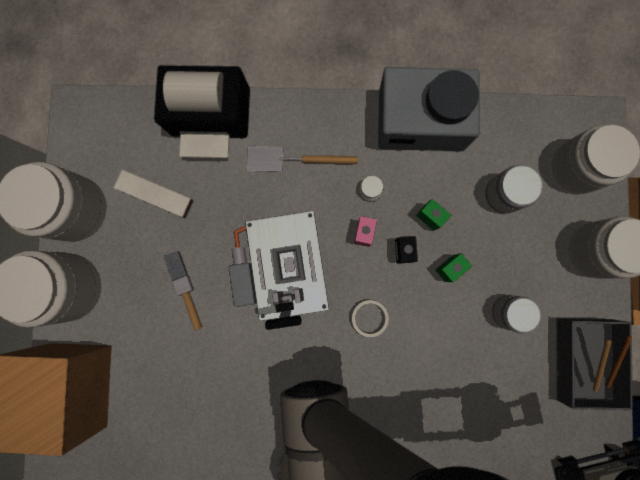

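View pics/side1.png

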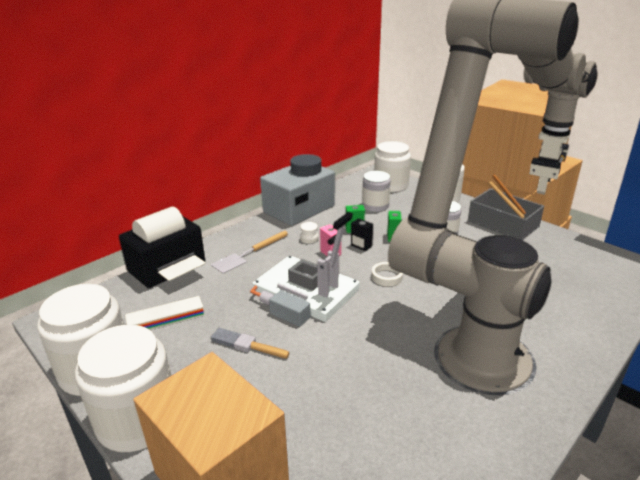

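The top view has four candidates of the cartridge's shape: black (406,249), pink (366,231), green (435,213) and green (455,267). I choose the black one. The dock is at about (287,265), and the clamp is open towards the robot, with its crossbar at (283,322). Next I'll check this in a close crop.

```bash
python3 - <<'E'
from h import *
z=np.load('pics/top1.npz');im=z['im'];d=z['d']
c=im[205:335,225:425,::-1];cv2.imwrite('pics/c1.png',cv2.resize(c,None,fx=4,fy=4,interpolation=cv2.INTER_CUBIC))
P={'cart':(406,244),'cartmid':(402,255),'plateTL':(251,221),'plateTR':(310,214),'BR':(326,309),'BL':(262,317),'bar':(283,322),'nest':(277,258),'pocket':(290,264),'black':(366,231)}
for k,v in P.items(): print(k,px2w('top',v,d).round(4))
# black top points
m=vision.camera_model('top');print(np.linalg.inv(np.array(m['world_to_cam'])).round(3)[:, 3])
uv=np.array([(u,v) for v in range(230,270) for u in range(390,424)])
w=px2w('top',uv,d);s=(w[:,2]>.07)&(w[:,2]<.1);q=w[s]
r=cv2.minAreaRect((q[:,:2]*1000).astype(np.float32));print(s.sum(),r,q.mean(0),q[:,2].max())
uv=np.array([(u,v) for v in range(205,325) for u in range(240,335)])
w=px2w('top',uv,d);s=(w[:,2]>.022)&(w[:,2]<.038);q=w[s]
print(s.sum(),cv2.minAreaRect((q[:,:2]*1000).astype(np.float32)))
s=(w[:,2]>.062)&(w[:,2]<.078);q=w[s];print(s.sum(),cv2.minAreaRect((q[:,:2]*1000).astype(np.float32)))
s=(w[:,2]>.15);q=w[s];print(s.sum(),cv2.minAreaRect((q[:,:2]*1000).astype(np.float32)),q.min(0),q.max(0))
E
```

```text
cart [[ 0.5459 -0.1753  0.0861]]
cartmid [[ 0.5201 -0.1665  0.0861]]
plateTL [[0.5964 0.197  0.0312]]
plateTR [[0.6173 0.0526 0.0318]]
BR [[0.3878 0.0069 0.0309]]
BL [[0.3642 0.1605 0.0327]]
bar [[0.3762 0.0838 0.2689]]
nest [[0.506  0.1251 0.0677]]
pocket [[0.4934 0.0961 0.0446]]
black [[ 0.5736 -0.082   0.0871]]
[ 0.464 -0.016  1.194  1.   ]
468 ((535.1842651367188, -180.07345581054688), (59.96333694458008, 40.93760299682617), 5.552948474884033) [ 0.53482264 -0.17893597  0.08579611] 0.08908491797264917
5595 ((488.71923828125, 116.47256469726562), (248.19912719726562, 190.7608642578125), 10.525813102722168)
569 ((474.6267395019531, 96.18154907226562), (121.53744506835938, 66.7396011352539), 10.292110443115234)
472 ((391.5129699707031, 85.52044677734375), (38.75336456298828, 69.20120239257812), 1.497631311416626) [0.37126856 0.0505466  0.19118628] [0.41114301 0.11968429 0.26985045]
```

View pics/c1.png

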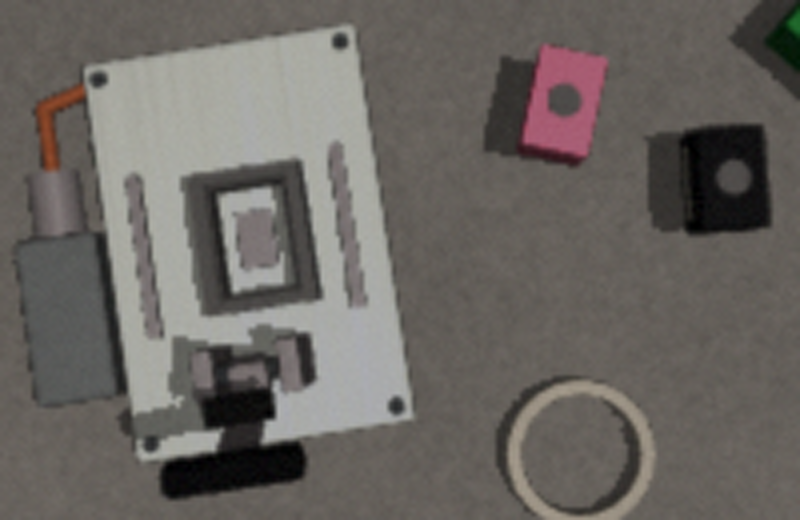

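The crop confirms the black cartridge at crop (728,180), with its long side roughly along world x. The pocket is at crop (255,240), and the clamp's crossbar is at (233,470) on the robot side. I'll move above the cartridge.

Call:
play_rows([
  [[0.4743, -0.219, 0.05], [0, 0, 0.0242]],
  [[0.4743, -0.219, 0.05], [0, 0, 0.0242]],
  [[0.4743, -0.219, 0.05], [0, 0, 0.0242]],
  [[0.4743, -0.219, 0.05], [0, 0, 0.0242]],
  [[0.4743, -0.219, 0.05], [0, 0, 0.0242]],
  [[0.4743, -0.219, 0.05], [0, 0, 0.0242]],
  [[0.4743, -0.219, 0.05], [0, 0, 0.0242]],
  [[0.4743, -0.219, 0.05], [0, 0, 0.0242]],
  [[0.4743, -0.219, 0.05], [0, 0, 0.0242]],
  [[0.4743, -0.219, 0.05], [0, 0, 0.0242]],
], jaw=70)

```text
t: 1.35
eef_pos: [0.5359, -0.1784, 0.3538]
eef_rot: [[0.995, 0.1, -0.001], [0.1, -0.995, 0.001], [-0.001, -0.001, -1.0]]
force: [-0.3, 0.2, 0.6]
width: 0.0641
gripper_force: 0.0
```

```bash
python3 - <<'E'
from h import *
im,d,st=shot('wrist','w1')
print(st['t'],st['eef_pos'],st['eef_rot'].round(4),st['joint_pos'].round(1))
print(np.array(vision.camera_model('wrist')['mount']).round(3))
v,u=np.mgrid[0:480:2,0:640:2];uv=np.c_[u.ravel(),v.ravel()]
w=px2w('wrist',np.clip(uv,1,[638,478]),d,st)
s=(w[:,2]>.078)&(w[:,2]<.092)&(np.hypot(w[:,0]-.535,w[:,1]+.18)<.045);q=w[s]
print(s.sum(),cv2.minAreaRect((q[:,:2]*1000).astype(np.float32)),q.min(0),q.max(0))
E
```

```text
1.35 [ 0.53592377 -0.17837462  0.35379036] [[ 9.95e-01  9.97e-02 -1.30e-03]
 [ 9.97e-02 -9.95e-01  6.00e-04]
 [-1.30e-03 -7.00e-04 -1.00e+00]] [-26.2  26.3  85.3  -0.   68.5  58.1]
[[-0.001 -0.95  -0.311  0.085]
 [ 1.    -0.001  0.    -0.   ]
 [-0.    -0.311  0.95   0.021]
 [ 0.     0.     0.     1.   ]]
1018 ((534.8678588867188, -178.6010284423828), (59.89494323730469, 38.966575622558594), 4.4517059326171875) [ 0.5038594  -0.20011631  0.07803996] [ 0.56553231 -0.15694046  0.08537989]
```

View pics/w1.png

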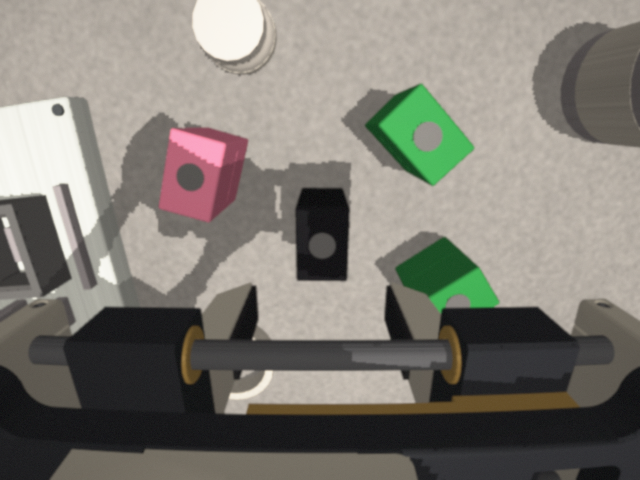

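The wrist view shows the black cartridge at (322,235), centred between the fingers, with green at (455,270) clear of the right finger. I'll go down and grip.

Call:
play_rows([
  [[-0.001, 0, 0.06], [0, 0, 0.002]],
  [[-0.001, 0, 0.1], [0, 0, 0.002]],
  [[-0.001, 0, 0.127], [0, 0, 0.002]],
  [[-0.001, 0, 0.127], [0, 0, 0.002]],
  [[-0.001, 0, 0.127], [0, 0, 0.002]],
], jaw=60)

```text
t: 2.02
eef_pos: [0.5341, -0.1808, 0.229]
eef_rot: [[0.997, 0.083, 0.002], [0.083, -0.997, -0.001], [0.001, 0.001, -1.0]]
force: [0.5, 0.0, -0.2]
width: 0.0551
gripper_force: 0.0
```

Call:
play_rows([
  [[0, 0, 0], [0, 0, 0]],
  [[0, 0, 0], [0, 0, 0]],
  [[0, 0, 0], [0, 0, 0]],
  [[0, 0, 0], [0, 0, 0]],
  [[0, 0, 0], [0, 0, 0]],
  [[0, 0, 0], [0, 0, 0]],
], jaw=30)

```text
t: 2.78
eef_pos: [0.5343, -0.18, 0.2288]
eef_rot: [[0.996, 0.084, 0.001], [0.084, -0.996, -0.001], [0.001, 0.001, -1.0]]
force: [-1.9, 0.5, 5.9]
width: 0.0403
gripper_force: 29.9
```

```bash
python3 - <<'E'
from h import *
s=arm.sense();print(s['t'],s['eef_pos'],s['eef_rot'].round(4),s['force'],s['width'],s['gripper_force'])
z=np.load('pics/top1.npz');d=z['d']
v,u=np.mgrid[200:330,235:335];uv=np.c_[u.ravel(),v.ravel()]
w=px2w('top',uv,d)
for lo,hi in((.024,.036),):
  m=((w[:,2]>lo)&(w[:,2]<hi)).reshape(u.shape).astype(np.uint8)
  m=cv2.morphologyEx(cv2.morphologyEx(m,cv2.MORPH_CLOSE,np.ones((9,9))),cv2.MORPH_OPEN,np.ones((9,9)))
  W=w.copy()
  n,l,stt,_=cv2.connectedComponentsWithStats(m);k=1+np.argmax(stt[1:,4]);q=w[(l==k).ravel()&(w[:,2]<.036)&(w[:,2]>.024)]
  print(cv2.minAreaRect((q[:,:2]*1000).astype(np.float32)))
E
```

```text
2.775 [ 0.53429095 -0.17997781  0.22877194] [[ 0.9964  0.0843  0.0014]
 [ 0.0843 -0.9964 -0.001 ]
 [ 0.0014  0.0011 -1.    ]] [-1.86717282  0.52248268  5.91867781] 0.04026245994802462 29.875212013721466
((488.58087158203125, 122.57144165039062), (245.6458282470703, 202.80389404296875), 10.525813102722168)
```

Call:
play_rows([
  [[0, 0, -0.02], [0, 0, 0]],
  [[0, 0, -0.06], [0, 0, 0]],
  [[0, 0, -0.12], [0, 0, 0]],
  [[0, -0.04, -0.16], [0, 0, -0.007]],
  [[-0.03, -0.09, -0.2], [0, 0, -0.014]],
  [[-0.03, -0.14, -0.2], [0, 0, -0.014]],
  [[-0.03, -0.163, -0.2], [0, 0, -0.014]],
  [[-0.03, -0.163, -0.2], [0, 0, -0.014]],
  [[-0.03, -0.163, -0.2], [0, 0, -0.014]],
  [[-0.03, -0.163, -0.2], [0, 0, -0.014]],
])

```text
t: 4.03
eef_pos: [0.4907, -0.0209, 0.4274]
eef_rot: [[0.985, 0.17, -0.001], [0.17, -0.985, -0.0], [-0.001, 0.0, -1.0]]
force: [0.4, 0.8, -2.1]
width: 0.0403
gripper_force: 29.9
```

```bash
python3 - <<'E'
from h import *
im,d,st=shot('wrist','w2')
print(st['t'],st['eef_pos'],st['eef_rot'].round(4),st['force'],st['width'])
v,u=np.mgrid[1:479,1:639];uv=np.c_[u.ravel(),v.ravel()]
w=px2w('wrist',uv,d,st)
s=(w[:,2]>.062)&(w[:,2]<.078)&(np.hypot(w[:,0]-.493,w[:,1]-.096)<.07);q=w[s]
print(s.sum(),cv2.minAreaRect((q[:,:2]*1000).astype(np.float32)),q.min(0),q.max(0))
q=w[s]
E
```

```text
4.025 [ 0.49066748 -0.02094446  0.4273654 ] [[ 9.854e-01  1.701e-01 -6.000e-04]
 [ 1.701e-01 -9.854e-01 -2.000e-04]
 [-7.000e-04  1.000e-04 -1.000e+00]] [ 0.43519028  0.78338555 -2.05992143] 0.04032200518860904
3508 ((479.5880126953125, 98.58767700195312), (109.6020278930664, 67.28628540039062), 10.58082389831543) [0.42554836 0.06048454 0.0620103 ] [0.53915297 0.14085977 0.07798354]
```

View pics/w2.png

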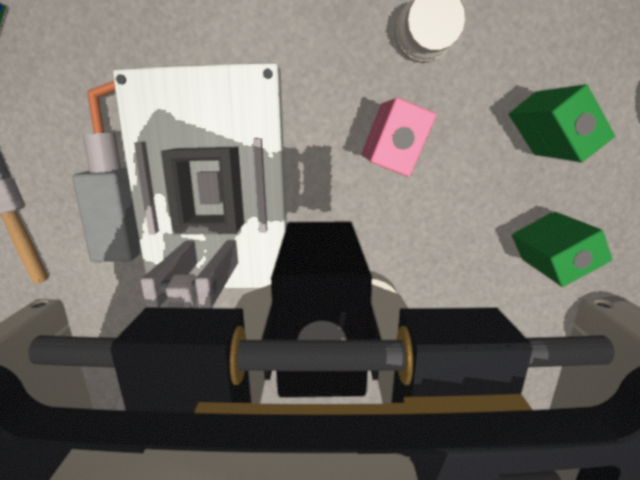

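The picture shows the nest rim spanning about (162,148) to (243,232), with the pocket opening around (207,190). The hinge posts are at about (190,275).

```bash
python3 - <<'E'
from h import *
z=np.load('pics/w2.npz');im=z['im'];d=z['d'];st={'eef_rot':z['R'],'eef_pos':z['p']}
v,u=np.mgrid[120:236,130:275];uv=np.c_[u.ravel(),v.ravel()];w=px2w('wrist',uv,d,st)
s=(w[:,2]>.066)&(w[:,2]<.076);q=w[s]
for a in(8.5,9,9.5,10,10.5,11):
  t=np.radians(a);R=np.array([[np.cos(t),np.sin(t)],[-np.sin(t),np.cos(t)]]);l=q[:,:2]@R.T
  lo,hi=np.percentile(l,1,0),np.percentile(l,99,0);c=(lo+hi)/2
  print(a,hi-lo,c@R)
print(s.sum(),cv2.minAreaRect((q[:,:2]*1000).astype(np.float32)),np.median(q[:,2]))
pl=px2w('wrist',[(118,73),(274,68),(280,280),(200,69)],d,st);print(pl.round(4))
e=pl[0]-pl[1];print(np.degrees(np.arctan2(-e[0],e[1])));e=pl[1]-pl[2];print(np.degrees(np.arctan2(e[1],e[0])))
c=im[130:250,140:270,::-1];cv2.imwrite('pics/c2.png',cv2.resize(c,None,fx=4.5,fy=4.5,interpolation=cv2.INTER_CUBIC))
E
```

```text
8.5 [0.08337178 0.06684832] [0.49244493 0.10050165]
9 [0.08320706 0.06657907] [0.49246565 0.10055146]
9.5 [0.08293839 0.06639665] [0.4924361  0.10056983]
10 [0.08276351 0.06619167] [0.49230012 0.10059004]
10.5 [0.08289648 0.06603575] [0.49221257 0.10062882]
11 [0.08301263 0.06599907] [0.49215841 0.10052937]
3033 ((491.93316650390625, 100.8086929321289), (84.12403106689453, 67.23448944091797), 10.317177772521973) 0.06905235275823252
[[ 5.925e-01  2.056e-01  2.950e-02]
 [ 6.205e-01  4.890e-02  2.900e-02]
 [ 5.151e-01 -2.000e-04  2.829e-01]
 [ 6.081e-01  1.219e-01  2.930e-02]]
10.112724677881518
24.996166484034045
```

View pics/c2.png

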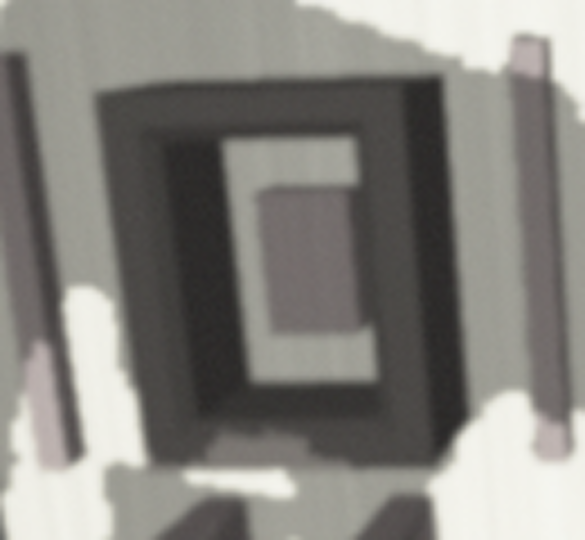

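Call:
play_rows([
  [[0.01, -0.05, 0], [0, 0, -0.001]],
  [[0.0215, -0.1, 0], [0, 0, -0.001]],
  [[0.0215, -0.1195, 0.0], [0, 0, -0.001]],
  [[0.0215, -0.1195, 0], [0, 0, -0.001]],
  [[0.0215, -0.1195, 0.04], [0, 0, -0.001]],
  [[0.0215, -0.1195, 0.08], [0, 0, -0.001]],
  [[0.0215, -0.1195, 0.11], [0, 0, -0.001]],
  [[0.0215, -0.1195, 0.11], [0, 0, -0.001]],
  [[0.0215, -0.1195, 0.11], [0, 0, -0.001]],
  [[0.0215, -0.1195, 0.11], [0, 0, -0.001]],
])

```text
t: 5.32
eef_pos: [0.4917, 0.1011, 0.3192]
eef_rot: [[0.984, 0.177, 0.003], [0.177, -0.984, 0.0], [0.003, 0.001, -1.0]]
force: [-0.3, -0.4, -2.4]
width: 0.04
gripper_force: 29.9
```

```bash
python3 - <<'E'
from h import *
s=arm.sense();R=s['eef_rot'];print(s['t'],s['eef_pos'],R.round(4),s['force'],np.degrees(np.arctan2(R[1,0],R[0,0])))
print(R.T@(np.array([.4916,.1005,.299])-s['eef_pos']))
E
```

```text
5.325 [0.49173826 0.10112442 0.31920474] [[ 9.842e-01  1.770e-01  3.000e-03]
 [ 1.770e-01 -9.842e-01  0.000e+00]
 [ 3.000e-03  5.000e-04 -1.000e+00]] [-0.29364413 -0.39669721 -2.35054255] 10.19703871370902
[-0.00030675  0.00057979  0.02020422]
```

Call:
play_rows([
  [[0, 0.0005, 0.016], [0, 0, 0]],
  [[0, 0.0005, 0.019], [0, 0, 0]],
  [[0, 0.0005, 0.021], [0, 0, 0]],
  [[0, 0.0005, 0.023], [0, 0, 0]],
  [[0, 0.0005, 0.025], [0, 0, 0]],
])

```text
t: 5.95
eef_pos: [0.4914, 0.101, 0.2929]
eef_rot: [[0.984, 0.178, 0.001], [0.178, -0.984, -0.0], [0.001, 0.0, -1.0]]
force: [0.2, -0.2, -2.2]
width: 0.0397
gripper_force: 29.9
```

Call:
play_rows([
  [[0, 0, 0.002], [0, 0, 0]],
  [[0, 0, 0.004], [0, 0, 0]],
  [[0, 0, 0.006], [0, 0, 0]],
  [[0, 0, 0.008], [0, 0, 0]],
  [[0, 0, 0.009], [0, 0, 0]],
])

```text
t: 6.58
eef_pos: [0.4913, 0.1008, 0.2836]
eef_rot: [[0.984, 0.178, 0.0], [0.178, -0.984, -0.0], [0.0, 0.0, -1.0]]
force: [1.0, -2.1, -0.5]
width: 0.0402
gripper_force: 29.9
```

Call:
play_rows([
  [[0, 0.0005, 0.002], [0, 0, 0]],
  [[0, 0.0005, 0.004], [0, 0, 0]],
  [[0, 0.0005, 0.006], [0, 0, 0]],
  [[0, 0.0005, 0.008], [0, 0, 0]],
  [[0, 0.0005, 0.01], [0, 0, 0]],
  [[0, 0.0005, 0.011], [0, 0, 0]],
])

```text
t: 7.32
eef_pos: [0.4913, 0.1005, 0.2725]
eef_rot: [[0.984, 0.177, -0.0], [0.177, -0.984, -0.0], [-0.0, -0.0, -1.0]]
force: [-0.5, 0.4, -1.9]
width: 0.0401
gripper_force: 29.9
```

Call:
play_rows([
  [[0, 0, 0.0008], [0, 0, 0]],
  [[0, 0, 0.0016], [0, 0, 0]],
  [[0, 0, 0.002], [0, 0, 0]],
])

```text
t: 7.7
eef_pos: [0.4914, 0.1004, 0.2708]
eef_rot: [[0.984, 0.177, 0.0], [0.177, -0.984, -0.0], [0.0, 0.0, -1.0]]
force: [-0.8, 1.0, 1.2]
width: 0.0399
gripper_force: 29.9
```

Call:
play_rows([
  [[0, 0, 0], [0, 0, 0]],
  [[0, 0, 0], [0, 0, 0]],
  [[0, 0, 0], [0, 0, 0]],
  [[0, 0, 0], [0, 0, 0]],
], jaw=65)

```text
t: 8.2
eef_pos: [0.4914, 0.1004, 0.2707]
eef_rot: [[0.984, 0.177, 0.0], [0.177, -0.984, -0.0], [0.0, 0.0, -1.0]]
force: [-0.5, 0.1, -0.7]
width: 0.0596
gripper_force: 0.0
```

Call:
play_rows([
  [[0, 0, -0.05], [0, 0, 0]],
  [[0, 0, -0.1], [0, 0, 0]],
  [[0, 0, -0.15], [0, 0, 0]],
  [[0, 0, -0.2], [0, 0, 0]],
  [[0, 0, -0.23], [0, 0, 0]],
  [[0, 0, -0.23], [0, 0, 0]],
], jaw=0)

```text
t: 8.95
eef_pos: [0.4913, 0.1005, 0.5031]
eef_rot: [[0.984, 0.178, 0.005], [0.178, -0.984, 0.0], [0.005, 0.001, -1.0]]
force: [-0.7, 1.1, -1.1]
width: 0.0044
gripper_force: 0.0
```

```bash
python3 - <<'E'
from h import *
s=arm.sense();R=s['eef_rot'];print(s['t'],s['eef_pos'],R.round(4),s['joint_pos'].round(1))
z=np.load('pics/top1.npz');d=z['d']
v,u=np.mgrid[270:335,255:310];uv=np.c_[u.ravel(),v.ravel()];w=px2w('top',uv,d)
a=np.radians(10.2);ex=-np.array([np.cos(a),np.sin(a)]);ey=-np.array([-np.sin(a),np.cos(a)])
dc=np.array([.6085,.1274])+.1225*ex;print('dock',dc,'nest in dock',[(np.array([.4923,.1006])-dc)@e for e in(ex,ey)])
D=np.c_[(w[:,:2]-dc)@ex,(w[:,:2]-dc)@ey,w[:,2]]
b=D[D[:,2]>.235];print(len(b),np.percentile(b,[2,10,50,90,98],axis=0).round(4))
for i in range(0,8):
  q=b[(b[:,0]>.085+.01*i)&(b[:,0]<.095+.01*i)]
  if len(q):print(i,len(q),q.mean(0).round(4),q[:,2].max())
E
```

```text
8.95 [0.49131978 0.10049474 0.50308741] [[ 9.841e-01  1.775e-01  5.400e-03]
 [ 1.775e-01 -9.841e-01  2.000e-04]
 [ 5.400e-03  8.000e-04 -1.000e+00]] [ 2.8 13.6 80.2 -0.  85.9 82.6]
dock [0.48793604 0.10570712] nest in dock [np.float64(-0.003390599313409239), np.float64(0.005799195468440116)]
368 [[ 0.1053 -0.0321  0.2408]
 [ 0.1066 -0.0262  0.2576]
 [ 0.1137  0.0011  0.2671]
 [ 0.1214  0.0283  0.2686]
 [ 0.1233  0.0339  0.2691]]
1 5 [0.1043 0.0036 0.2377] 0.2419631387739144
2 205 [0.1099 0.0012 0.264 ] 0.26985044551792803
3 158 [0.1192 0.0006 0.2667] 0.2688702921362096
```

Call:
play_rows([
  [[-0.05, 0, 0], [0, 0, 0]],
  [[-0.1, -0.004, 0], [0, 0, 0]],
  [[-0.15, -0.006, 0], [0, 0, 0]],
  [[-0.15, -0.006, 0], [0, 0, 0]],
  [[-0.15, -0.006, 0], [0, 0, 0]],
  [[-0.15, -0.006, 0], [0, 0, 0]],
])

```text
t: 9.7
eef_pos: [0.3437, 0.0798, 0.5002]
eef_rot: [[0.984, 0.177, -0.001], [0.177, -0.984, -0.0], [-0.001, -0.0, -1.0]]
force: [0.1, -0.9, 0.8]
width: 0.0004
gripper_force: 0.0
```

```bash
python3 - <<'E'
from h import *
s=arm.sense();R=s['eef_rot'];print(s['t'],s['eef_pos'],R.round(4),s['joint_pos'].round(1))
print(R.T@(np.array([.3435,.0797,.425])-s['eef_pos']))
shot('top','t3')
z=np.load('pics/t3.npz');c=z['im'][180:340,200:420,::-1];cv2.imwrite('pics/c3.png',cv2.resize(c,None,fx=3.5,fy=3.5,interpolation=cv2.INTER_CUBIC))
E
```

```text
9.7 [0.34371077 0.07976868 0.50019423] [[ 9.841e-01  1.774e-01 -9.000e-04]
 [ 1.774e-01 -9.841e-01 -1.000e-04]
 [-9.000e-04 -1.000e-04 -1.000e+00]] [ 0.6 -3.1 99.5 -0.  83.7 80.3]
[-1.48502036e-04  3.54376162e-05  7.51944036e-02]
```

View pics/c3.png

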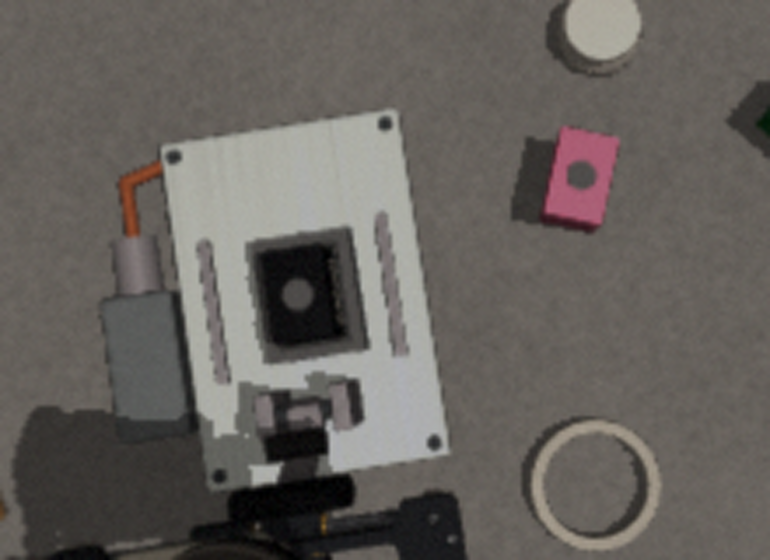

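The cartridge stands in the nest at crop (297,293), and the tool is now behind the crossbar at (290,497). I'll go down behind it.

Call:
play_rows([
  [[0, 0, 0.04], [0, 0, 0]],
  [[0, 0, 0.075], [0, 0, 0]],
  [[0, 0, 0.075], [0, 0, 0]],
  [[0, 0, 0.075], [0, 0, 0]],
  [[0.004, 0, 0.075], [0, 0, 0]],
  [[0.008, 0, 0.075], [0, 0, 0]],
  [[0.012, 0, 0.075], [0, 0, 0]],
])

```text
t: 10.62
eef_pos: [0.3547, 0.0819, 0.4261]
eef_rot: [[0.984, 0.178, 0.0], [0.178, -0.984, -0.0], [0.0, 0.0, -1.0]]
force: [-7.9, -1.9, 5.8]
width: 0.0005
gripper_force: 4.3
```

Call:
play_rows([
  [[0.005, 0, -0.0015], [0, 0, 0]],
  [[0.01, 0, -0.003], [0, 0, 0]],
  [[0.0165, 0, -0.0045], [0, 0, 0]],
  [[0.023, 0, -0.006], [0, 0, 0]],
  [[0.03, 0, -0.007], [0, 0, 0]],
  [[0.037, 0, -0.008], [0, 0, 0]],
  [[0.043, 0, -0.0085], [0, 0, 0]],
  [[0.05, 0, -0.0085], [0, 0, 0]],
])

```text
t: 11.62
eef_pos: [0.4032, 0.0908, 0.4345]
eef_rot: [[0.984, 0.178, -0.003], [0.178, -0.984, -0.0], [-0.003, -0.0, -1.0]]
force: [-6.3, 0.8, 6.2]
width: 0.0003
gripper_force: 3.4
```

Call:
play_rows([
  [[0.0065, 0, 0.0003], [0, 0, 0]],
  [[0.0135, 0, 0.001], [0, 0, 0]],
  [[0.02, 0, 0.002], [0, 0, 0]],
  [[0.0267, 0, 0.0033], [0, 0, 0]],
  [[0.033, 0, 0.005], [0, 0, 0]],
  [[0.0396, 0, 0.0069], [0, 0, 0]],
  [[0.046, 0, 0.0093], [0, 0, 0]],
  [[0.0522, 0, 0.0118], [0, 0, 0]],
  [[0.0582, 0, 0.0148], [0, 0, 0]],
  [[0.0641, 0, 0.0179], [0, 0, 0]],
])

```text
t: 12.88
eef_pos: [0.4667, 0.1022, 0.4163]
eef_rot: [[0.984, 0.178, -0.001], [0.178, -0.984, -0.0], [-0.001, 0.0, -1.0]]
force: [-4.9, -0.8, 3.5]
width: 0.0008
gripper_force: 2.2
```

Call:
play_rows([
  [[0.006, 0, 0.0035], [0, 0, 0]],
  [[0.012, 0, 0.007], [0, 0, 0]],
  [[0.0175, 0, 0.011], [0, 0, 0]],
  [[0.024, 0, 0.0145], [0, 0, 0]],
  [[0.029, 0, 0.0185], [0, 0, 0]],
  [[0.0345, 0, 0.0235], [0, 0, 0]],
  [[0.0395, 0, 0.028], [0, 0, 0]],
  [[0.045, 0, 0.0325], [0, 0, 0]],
  [[0.05, 0, 0.038], [0, 0, 0]],
  [[0.055, 0, 0.0435], [0, 0, 0]],
])

```text
t: 14.12
eef_pos: [0.5192, 0.1118, 0.3701]
eef_rot: [[0.984, 0.178, -0.011], [0.178, -0.984, -0.001], [-0.011, -0.001, -1.0]]
force: [-13.2, -1.7, -2.7]
width: 0.0006
gripper_force: 6.9
```

```bash
python3 - <<'E'
from h import *
im,d,st=shot('side','s4');print(st['force'])
c=im[180:330,230:430,::-1];cv2.imwrite('pics/c4.png',cv2.resize(c,None,fx=4,fy=4,interpolation=cv2.INTER_CUBIC))
E
```

```text
[-13.18395745  -1.65221859  -2.69157377]
```

View pics/c4.png

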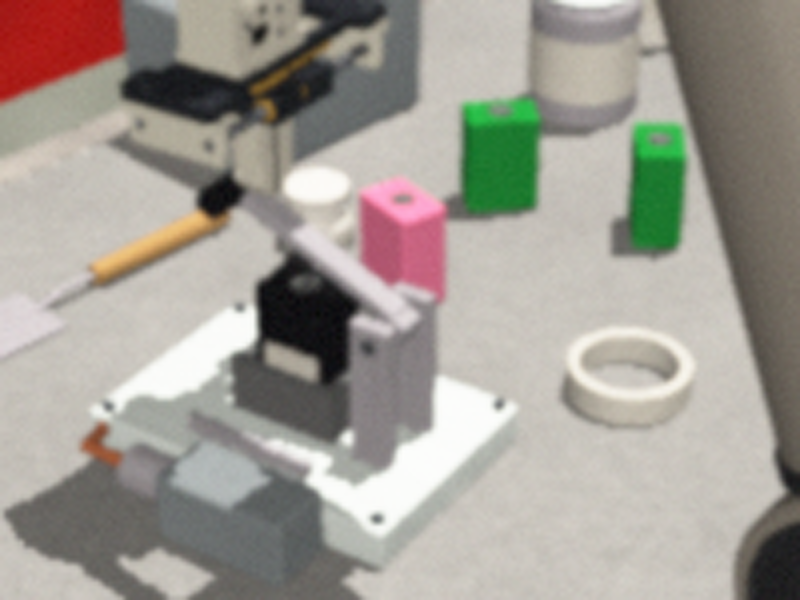

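The side crop shows the clamp at about 0.5 rad, with its crossbar at crop (220,195). The fingertips have slipped onto the bar's inner side. I'll back off, lift, and come down on top of the bar.

Call:
play_rows([
  [[-0.01, 0, -0.005], [0, 0, 0]],
  [[-0.015, 0, -0.02], [0, 0, 0]],
  [[-0.015, 0, -0.045], [0, 0, 0]],
  [[-0.005, 0, -0.045], [0, 0, 0]],
  [[0.013, 0, -0.045], [0, 0, 0]],
  [[0.013, 0, -0.045], [0, 0, 0]],
  [[0.013, 0, -0.045], [0, 0, 0]],
])

```text
t: 15.05
eef_pos: [0.5335, 0.1142, 0.4174]
eef_rot: [[0.984, 0.177, -0.001], [0.177, -0.984, -0.0], [-0.001, 0.0, -1.0]]
force: [-0.4, 0.6, 1.9]
width: 0.0003
gripper_force: 0.0
```

```bash
python3 - <<'E'
from h import *
im,d,s=shot('top','t5');print(s['force'])
v,u=np.mgrid[200:335,240:330];uv=np.c_[u.ravel(),v.ravel()];w=px2w('side',uv*0+1,d) if 0 else None
im,d,s=shot('side','s5');v,u=np.mgrid[180:300,260:350];uv=np.c_[u.ravel(),v.ravel()];w=px2w('side',uv,d)
a=np.radians(10.2);ex=-np.array([np.cos(a),np.sin(a)]);ey=-np.array([-np.sin(a),np.cos(a)]);dc=np.array([.4913,.1063])
D=np.c_[(w[:,:2]-dc)@ex,(w[:,:2]-dc)@ey,w[:,2]]
k=(abs(D[:,1])<.036)&(D[:,2]>.145)&(D[:,2]<.225)&(D[:,0]>-.075)&(D[:,0]<.08);b=D[k]
for x in np.arange(-.07,.08,.01):
  q=b[abs(b[:,0]-x)<.005]
  if len(q):print(x.round(3),len(q),q[:,2].min().round(4),q[:,2].max().round(4))
c=im[180:330,230:430,::-1];cv2.imwrite('pics/c5.png',cv2.resize(c,None,fx=4,fy=4,interpolation=cv2.INTER_CUBIC))
E
```

```text
[-0.35903843  0.64930343  1.90293905]
-0.06 5 0.1902 0.1999
-0.05 67 0.1855 0.2019
-0.04 100 0.1831 0.2001
-0.03 30 0.1782 0.1919
-0.02 28 0.1753 0.1869
-0.01 29 0.1682 0.1828
0.0 35 0.1498 0.1793
0.01 58 0.1475 0.1754
0.02 34 0.1525 0.1707
0.03 28 0.1518 0.1658
0.04 33 0.1501 0.1615
0.05 28 0.1457 0.1561
0.06 26 0.146 0.1539
0.07 13 0.1452 0.1483
```

View pics/c5.png

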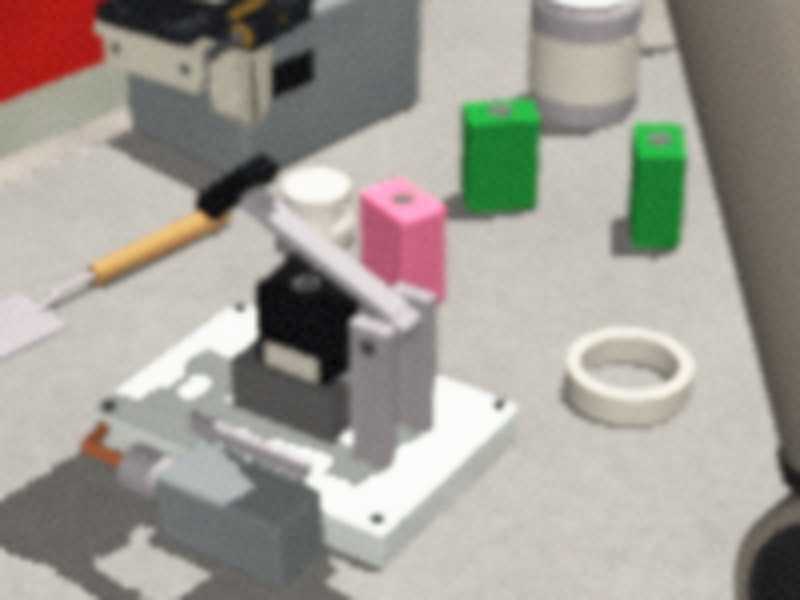

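The crossbar is free at crop (235,185), the clamp is at about 0.45 rad, and the fingertips are above it. I'll press down along the arc.

Call:
play_rows([
  [[0, 0, 0.02], [0, 0, 0]],
  [[0, 0, 0.032], [0, 0, 0]],
  [[0.001, 0, 0.037], [0, 0, 0]],
  [[0.003, 0, 0.043], [0, 0, 0]],
  [[0.0065, 0, 0.049], [0, 0, 0]],
  [[0.01, 0, 0.0555], [0, 0, 0]],
  [[0.0125, 0, 0.062], [0, 0, 0]],
  [[0.015, 0, 0.068], [0, 0, 0]],
  [[0.015, 0, 0.068], [0, 0, 0]],
])

```text
t: 16.27
eef_pos: [0.5487, 0.1169, 0.3491]
eef_rot: [[0.984, 0.177, -0.0], [0.177, -0.984, -0.0], [-0.0, -0.0, -1.0]]
force: [0.5, -0.4, -0.3]
width: 0.0001
gripper_force: 0.0
```

Call:
play_rows([
  [[0.001, 0, 0.004], [0, 0, 0]],
  [[0.002, 0, 0.008], [0, 0, 0]],
  [[0.003, 0, 0.012], [0, 0, 0]],
])

```text
t: 16.65
eef_pos: [0.5517, 0.1174, 0.3381]
eef_rot: [[0.984, 0.177, 0.001], [0.177, -0.984, 0.0], [0.001, 0.0, -1.0]]
force: [-1.0, 0.7, 5.3]
width: 0.0002
gripper_force: 2.7
```

```bash
python3 - <<'E'
from h import *
im,d,s=shot('side','s6');print(s['force'],s['eef_pos'])
v,u=np.mgrid[180:300,260:350];uv=np.c_[u.ravel(),v.ravel()];w=px2w('side',uv,d)
a=np.radians(10.2);ex=-np.array([np.cos(a),np.sin(a)]);ey=-np.array([-np.sin(a),np.cos(a)]);dc=np.array([.4913,.1063])
D=np.c_[(w[:,:2]-dc)@ex,(w[:,:2]-dc)@ey,w[:,2]]
k=(abs(D[:,1])<.036)&(D[:,2]>.1)&(D[:,2]<.225)&(D[:,0]>-.085)&(D[:,0]<.08);b=D[k]
for x in np.arange(-.08,.08,.01):
  q=b[abs(b[:,0]-x)<.005]
  if len(q):print(x.round(3),len(q),q[:,2].min().round(4),q[:,2].max().round(4))
c=im[180:330,230:430,::-1];cv2.imwrite('pics/c6.png',cv2.resize(c,None,fx=4,fy=4,interpolation=cv2.INTER_CUBIC))
E
```

```text
[-1.04780091  0.68996598  5.25816955] [0.55165153 0.1174156  0.33807572]
-0.07 38 0.1524 0.2085
-0.06 88 0.1452 0.2169
-0.05 229 0.1446 0.2233
-0.04 21 0.1467 0.1576
-0.03 38 0.102 0.1559
-0.02 61 0.1007 0.1547
-0.01 51 0.1014 0.1539
-0.0 61 0.1006 0.152
0.01 85 0.1007 0.151
0.02 69 0.1007 0.1503
0.03 100 0.1003 0.1494
0.04 26 0.111 0.1474
0.05 27 0.1335 0.1453
0.06 44 0.102 0.1445
0.07 95 0.1001 0.1439
```

View pics/c6.png

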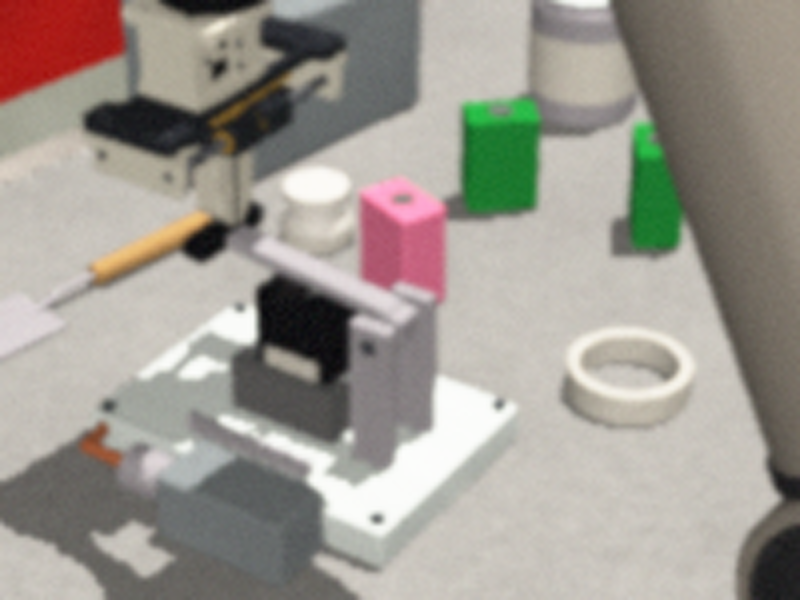

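The fingertips are on the crossbar at crop (225,225), the clamp is nearly level, and the roller is on the cartridge. I'll press on gently.

Call:
play_rows([
  [[0, 0, 0.002], [0, 0, 0]],
  [[0, 0, 0.004], [0, 0, 0]],
  [[0, 0, 0.006], [0, 0, 0]],
  [[0.001, 0, 0.008], [0, 0, 0]],
  [[0.001, 0, 0.01], [0, 0, 0]],
  [[0.001, 0, 0.012], [0, 0, 0]],
])

```text
t: 17.45
eef_pos: [0.5533, 0.1177, 0.327]
eef_rot: [[0.984, 0.177, 0.005], [0.177, -0.984, 0.001], [0.005, 0.0, -1.0]]
force: [3.0, 1.6, 7.9]
width: 0.0007
gripper_force: 3.6
```

Call:
play_rows([
  [[0, 0, 0.0015], [0, 0, 0]],
  [[0, 0, 0.003], [0, 0, 0]],
  [[0, 0, 0.004], [0, 0, 0]],
])

```text
t: 17.82
eef_pos: [0.5537, 0.1178, 0.3233]
eef_rot: [[0.984, 0.177, 0.007], [0.177, -0.984, 0.001], [0.007, 0.0, -1.0]]
force: [4.2, 2.2, 8.2]
width: 0.0002
gripper_force: 4.0
```

Call:
play_rows([
  [[0, 0, 0.001], [0, 0, 0]],
  [[0, 0, 0.002], [0, 0, 0]],
  [[0, 0, 0.002], [0, 0, 0]],
])

```text
t: 18.2
eef_pos: [0.5538, 0.1178, 0.3215]
eef_rot: [[0.984, 0.177, 0.007], [0.177, -0.984, 0.001], [0.007, 0.0, -1.0]]
force: [4.3, 2.2, 7.2]
width: 0.0004
gripper_force: 3.8
```

Call:
play_rows([
  [[0, 0, 0.001], [0, 0, 0]],
  [[0, 0, 0.0015], [0, 0, 0]],
])

```text
t: 18.45
eef_pos: [0.5538, 0.1178, 0.3209]
eef_rot: [[0.984, 0.177, 0.008], [0.177, -0.984, 0.001], [0.008, 0.0, -1.0]]
force: [2.0, 2.1, 15.5]
width: 0.0006
gripper_force: 7.9
```

Call:
play_rows([
  [[0, 0, 0.001], [0, 0, 0]],
  [[0, 0, 0.001], [0, 0, 0]],
])

```text
t: 18.7
eef_pos: [0.5537, 0.1179, 0.3207]
eef_rot: [[0.984, 0.177, 0.009], [0.177, -0.984, 0.001], [0.009, 0.001, -1.0]]
force: [0.8, 1.1, 19.1]
width: -0.0001
gripper_force: 9.4
```

The force rose steeply to 19 N at the closed height, so the cartridge is home. I'll back off and check.

Call:
play_rows([
  [[0, 0, -0.004], [0, 0, 0]],
  [[0, 0, -0.015], [0, 0, 0]],
  [[0, 0, -0.06], [0, 0, 0]],
  [[0, 0, -0.11], [0, 0, 0]],
  [[0, 0, -0.15], [0, 0, 0]],
  [[0, 0, -0.15], [0, 0, 0]],
  [[0, 0, -0.15], [0, 0, 0]],
  [[0, 0, -0.15], [0, 0, 0]],
])

```text
t: 19.7
eef_pos: [0.5523, 0.1175, 0.4657]
eef_rot: [[0.984, 0.177, -0.003], [0.177, -0.984, -0.0], [-0.003, -0.0, -1.0]]
force: [0.4, -0.0, -0.4]
width: 0.0005
gripper_force: 0.0
```

```bash
python3 - <<'E'
from h import *
im,d,s=shot('side','s7');print(s['force'],s['eef_pos'],s['t'])
v,u=np.mgrid[180:300,260:350];uv=np.c_[u.ravel(),v.ravel()];w=px2w('side',uv,d)
a=np.radians(10.2);ex=-np.array([np.cos(a),np.sin(a)]);ey=-np.array([-np.sin(a),np.cos(a)]);dc=np.array([.4913,.1063])
D=np.c_[(w[:,:2]-dc)@ex,(w[:,:2]-dc)@ey,w[:,2]]
k=(abs(D[:,1])<.036)&(D[:,2]>.12)&(D[:,2]<.225)&(D[:,0]>-.085)&(D[:,0]<.08);b=D[k]
for x in np.arange(-.08,.08,.02):
  q=b[abs(b[:,0]-x)<.01]
  if len(q):print(x.round(3),len(q),q[:,2].max().round(4))
c=im[180:330,230:430,::-1];cv2.imwrite('pics/c7.png',cv2.resize(c,None,fx=4,fy=4,interpolation=cv2.INTER_CUBIC))
E
```

```text
[ 0.39616893 -0.04555513 -0.44810947] [0.5523292  0.11753418 0.46573695] 19.7
-0.08 13 0.1455
-0.06 143 0.1464
-0.04 44 0.1441
-0.02 45 0.1431
0.0 83 0.1431
0.02 51 0.1443
0.04 48 0.1428
0.06 81 0.1436
```

View pics/c7.png

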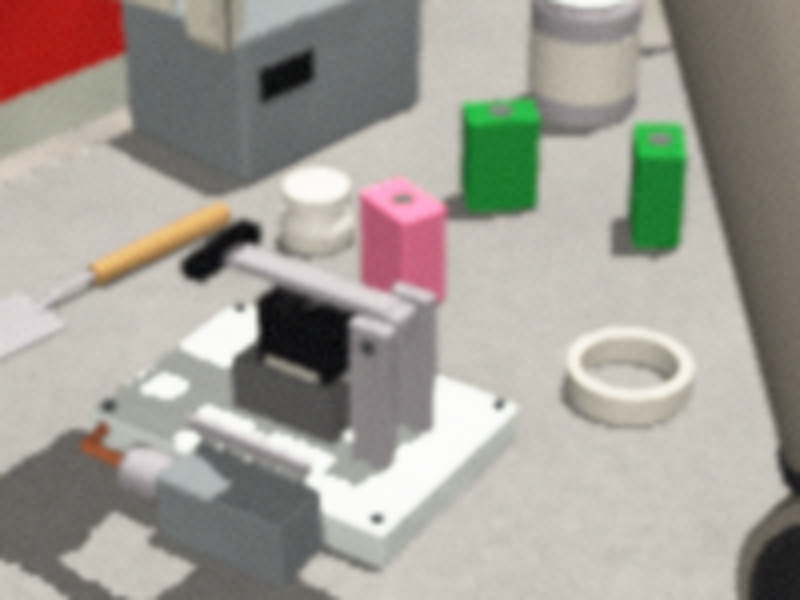

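The clamp stays level with its crossbar at crop (222,250). The cartridge is down, with its label mostly hidden in the nest, and the robot is clear.

```bash
python3 -c "
from cell import arm
print(arm.close_job())"
```

```text
the job is handed in; nothing more can be done
None
```

The black cartridge is pressed fully home in the dock, the clamp stayed shut when I let go, the gripper is clear of everything, and the job is handed in at about 20 s (peak reading about 19 N; the fingertips slipped off the crossbar once and I repositioned).

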